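# Open the sprung board holder to its marks and hold it open

### The job

I am about to lay this circuit board into the board holder. First slide the yellow-gripped stop jaw along until its pointer stands at the yellow clip on the scale, then pull the red-gripped sprung jaw out until its pointer stands at the red clip and keep holding it there: finish with the jaw still held open in your gripper, do not let it go. Leave the stop jaw set and the board, tools and other things on the bench where they are.

Things in the scene. Friction and masses are not known exactly. Their poses are not given: they have to be found in the camera images.
- holder: Board holder screwed to the bench: base plate 235 x 395 mm, dark end blocks (tops 52 mm above the bench; spring housings reach 65 mm beyond the -y one), two 10 mm guide rods, scale rail (10 mm graduations, top 55 mm high) along its +x edge. Origin: centre of the underside, on the bench; z up; y along the rods, the way both jaws slide: yellow stop jaw on the +y half, red sprung jaw on the -y half.
- stop_grip (a point): Grasp point on the upright yellow grip of the stop jaw, on its centre line, 78 mm above the bench. Grip 14 mm thick along the holder's y, 36 mm wide along x, its top 15 mm above this point; the grip's 4 mm foot on the jaw bar (175 x 20 mm) is 21 mm below it. Axes as the holder's. The jaw slides along the holder's y with about 2.5 N of friction and stays where it is left.
- stop_pointer (a point): Tip region of the yellow pointer of the stop jaw, over the scale rail: it moves with the jaw and lies at the same y (holder's frame) as the yellow grip's centre.
- yellow_clip: Yellow index clip, 8 mm along the rail, 20 mm across it, on the outer edge of the scale rail: where the yellow pointer has to stand. Origin: midway along its 8 mm, on the rail's top face; axes parallel to the holder's. It stays put.
- stop_jaw (a joint): Position of the stop jaw in m, 0 to 0.150: grows as the jaw slides towards the holder's +y; the grip is 0.010 m on the +y side of the holder's origin at 0. Starts between 0.09 and 0.135, always farther out (+y) than the yellow clip.
- spring_grip (a point): Grasp point on the upright red grip of the sprung jaw, 78 mm above the bench; sizes as for the yellow one. Two coil springs (in housings outside the -y end block) push this jaw inwards (holder's +y) onto its inner stop; pulling it outwards, towards the holder's -y, takes about 3 N at first and 180 N/m more (about 13 N at 55 mm). Let go, it springs back.
- spring_pointer (a point): Tip region of the red pointer of the sprung jaw, over the scale rail: it moves with the jaw and lies at the same y (holder's frame) as the red grip's centre.
- red_clip: Red index clip, as the yellow one: where the red pointer has to stand. Always 180 mm from the yellow clip towards the holder's -y, which opens the jaws wider than the board.
- spring_jaw (a joint): How far the sprung jaw is pulled out, in m, 0 (at rest, on its inner stop) to 0.060 (end of travel): grows towards the holder's -y; the grip is 0.085 m on the -y side of the holder's origin at 0. The red clip lies at a value between 0.018 and 0.052.
- board_mid (a point): The green circuit board that will be laid in, 95 x 150 mm, parts up to 28 mm high; loose on the bench beyond the scale rail. Point at its centre. To be left alone.
- bowl: White ceramic parts bowl, 90 mm across, 35 mm high, loose, beyond the holder's +y end. Origin under its centre. To be left alone.
- foam: White foam block 85 x 65 x 45 mm, loose, beyond the holder's +y end. Origin under its centre. To be left alone.
- tape: Roll of brown tape, 80 mm across, 24 mm high, loose, lying flat. Origin under its centre. To be left alone.
- bottle: White bottle with a blue cap, 44 mm across, 95 mm high, loose, standing. Origin under its centre. To be left alone.
- driver: Screwdriver with a blue handle, 200 mm long, 22 mm thick, loose, lying beyond the holder's -y end. Origin on the bench under its middle. To be left alone.
- reel: Reel of solder wire with black flanges, 64 mm across, 42 mm high, loose, standing flat. Origin under its centre. To be left alone.

How it is judged:
By the outcome, as a careful person would: the job done as asked, in the order asked, and still so for the second after the job is handed in, while the arm keeps its last pose, push and grip.
It also fails if it takes over 45 s, if anything falls off the work surface, if the arm or the gripper's body presses on something with over 40 N, if the wrist force passes 120 N, or if a joint passes its speed limit or range.

### The arm

A 6-joint arm with a two-finger parallel gripper is mounted at the origin on the work surface. World frame = base frame: x ahead of the robot, y to its left, z up, the work surface at z = 0. Lengths are in m, angles in rad, forces in N, time in s.
With the tool pointing down it reaches from about 0.35 to 0.775 m from the base axis. Payload 7.3 kg.
Tool frame: the origin (TCP) lies on the front face of the gripper's body, between the roots of the fingers; the fingertips stand 66 mm ahead of it and the grasp point (between the pads) lies 47 mm ahead of it; z points along the fingers, y is the direction in which the jaws open and shut (so a half turn about z gives the same grasp; the last joint's range is limited). The gripper opens to 92 mm and grips with 3 to 60 N. Pads are 19 mm wide; open, the fingers measure 130 mm over their backs; the gripper's body (75 mm by 190 mm) begins 47 mm behind the grasp point.
Start: joints at [1.103, 0.342, 1.524, -0, 1.275, -0.146], TCP at [0.166, 0.498, 0.292] pointing down, gripper open.
Joint ranges: [-2.53, 2.53], [-0.77, 2.02], [0.04, 2.7], [-1, 4.14], [0.28, 2.66], [-3.11, 3.11]. Speed limits (rad/s): [2.57, 2.57, 3.14, 3.14, 3.14, 3.14].

### API

Orientations are given as [roll, pitch, yaw] about the fixed x, y, z axes, in that order (R = Rz(yaw) Ry(pitch) Rx(roll)).
In Python, from cell import observe, read_camera, hand_in, search_frame, tip_of gives the robot as it stands. The module is installed in compiled form; this text tells all that it offers.
- The arm moves only by the tool apply_moves, never from a script. Its argument "motion" is a list of rows, each an object with "offset": the shift along the tool's x, y, z in mm, a list of three; "rotation": the turn, a rotation vector about the tool's x, y, z in rad, a list of three. In form: [{"offset": [x, y, z], "rotation": [rx, ry, rz]}, ...]. A call has 1 to 12 rows; each row shifts and turns the pose as measured when the row begins, along the tool's axes as they then stand; what a row does not reach is not made up. A row lasts 1/12 s, in which the tool goes at most 41.7 mm and 7.16 degrees, less where a joint would pass 70% of its speed; a pose out of reach is approached as far as the arm can. A call with a gripper value outside its range is refused whole. "grip" is the closure, from 0 (fully open) to 1 (shut), set as the call begins (left out, the last holds). The fingers move at their own pace and stop on an object; "grip_force" is the grip in N (left out, the last holds). Time passes only in rows, so rows that do not move let the fingers close. It gives the time, the measured TCP pose, the force and the opening at its end, in the units of the state.
- observe(): the state, without advancing time (a new reading comes with each control period).
- read_camera(name): name is "scene" or "top" or "wrist"; returns a dict with "img" (480x640x3 uint8, red, green, blue), "camera_matrix" (3x3 intrinsics, pixels), "D" ([k1, k2, p1, p2, k3] as OpenCV has them; the pictures are not rectified), "R" (3x3) and "t" (3): a world point X has camera coordinates R X + t; the wrist camera has in their place "tool_from_camera" (4x4, takes a point from camera to tool coordinates, whose origin is the TCP and whose axes are the flange's). Camera axes: x right, y down, z forward; pixel columns grow to the right and rows downward; lengths in m; the calibration is good to about 2 mm. A picture is of the moment at which its call begins: read the wrist's pose just before it. There is no depth.
- hand_in(): hands the job in, once; it reports no verdict.
Trained networks look in a picture, given as the dict that the camera call returned (one of the last four; its "shot" number tells which), for a name from the list of things; names that differ only in an ending like _2 or _b are one class to them, and where a whole thing is asked for, a point or a joint stands for the part that bears it (a point fixed in the world has none). Each returns a list of dicts, best first, with "score" (0 to 1); they miss things now and then, are a little off and sometimes report something else, mostly with a low value. They report only what shows in the picture. A call takes as long as a camera call.
- search_frame(query, picture): "location" ([x, y, z] in m, in world coordinates, good to about 4 mm: the middle of the surface that is visible of it).
- tip_of(query, picture): "location" ([x, y, z] in m, in world coordinates, good to about 4 mm: a listed point, or the origin of a listed thing).
The state is a dict: "time": time; "qpos": joint angles; "qvel": joint speeds; "joint_efforts": joint torques, N m; "tool_pos": TCP position; "tool_rot": TCP orientation; "contact_force": force on the tool from outside, world axes, zero at the start; "torque": the same for the moment, N m; "opening": finger opening in m.
Only numpy, scipy, OpenCV 4.12 (cv2) and the standard library are available. Lean on these libraries where they do the work, as an engineer would, in place of code of your own. Each camera call takes 0.05 s, during which the arm holds its last target.

## Working session

There is one attempt and no reset: what is moved stays moved. The work goes in short steps, Python scripts to look and compute and a tool call to move; the robot and the scene stay as the last step left them, time stands still between calls to the robot, and variables do not carry over. Pictures are saved under pics/ and viewed, and the job is handed in when it is done.

Besides the shell and the picture viewer there is one more tool, called after "Request:" in YAML: its name, and indented under it one key for each argument. apply_moves: Moves the arm, as the interface text tells. Its arguments: {"type":"object","properties":{"motion":{"type":"array"},"grip":{"type":"number"},"grip_force":{"type":"number"}},"required":["motion"]}

```bash
mkdir -p pics; cat > h.py <<'E'
import numpy as np, cv2, json
from cell import *
def save(p,n):
    cv2.imwrite('pics/'+n+'.png',p['img'][:,:,::-1])
def proj(p,X):
    X=np.atleast_2d(X).astype(float)
    r=cv2.Rodrigues(np.array(p['R']))[0]
    return cv2.projectPoints(X,r,np.array(p['t'],float),np.array(p['camera_matrix']),np.array(p['D'],float))[0][:,0]
def ray(p,uv,z):
    n=cv2.undistortPoints(np.array([[uv]],float),np.array(p['camera_matrix']),np.array(p['D'],float))[0,0]
    R=np.array(p['R']);t=np.array(p['t']); c=-R.T@t; d=R.T@np.array([*n,1]); return c+d*(z-c[2])/d[2]
E
python3 - <<'E'
from h import *
s=observe(); print({k:np.round(v,3).tolist() for k,v in s.items()})
for c in ['top','scene']:
    p=read_camera(c); save(p,c+'1')
    for q in ['holder','stop_grip','stop_pointer','yellow_clip','spring_grip','spring_pointer','red_clip','bottle','board_mid']:
        r=tip_of(q,p); print(c,q,[(np.round(a['location'],4).tolist(),round(a['score'],2)) for a in r[:2]])
E
```

```text
{'time': 0.0, 'qpos': [1.103, 0.343, 1.525, -0.0, 1.275, -0.146], 'qvel': [0.001, -0.001, -0.001, 0.001, 0.001, -0.001], 'joint_efforts': [0.0, -43.124, -24.422, 0.072, 0.056, -0.0], 'tool_pos': [0.166, 0.498, 0.292], 'tool_rot': [-3.14, -0.0, 2.82], 'contact_force': [1.005, -0.793, -0.277], 'torque': [0.005, -0.016, -0.059], 'opening': 0.092}
top holder [([0.4762, -0.0477, 0.0], 0.77)]
top stop_grip [([0.4617, 0.0971, 0.0812], 0.87), ([0.4848, -0.135, 0.0785], 0.57)]
top stop_pointer [([0.5597, 0.1021, 0.0607], 0.69)]
top yellow_clip [([0.5845, 0.0175, 0.0487], 0.52)]
top spring_grip [([0.4831, -0.1292, 0.0797], 0.97)]
top spring_pointer [([0.5887, -0.1211, 0.0657], 0.65), ([0.5854, 0.0177, 0.0504], 0.26)]
top red_clip [([0.6032, -0.1646, 0.0575], 0.52), ([0.4785, -0.131, 0.0816], 0.38)]
top bottle [([0.6045, -0.3086, 0.0004], 0.87)]
top board_mid [([0.6693, -0.0296, 0.001], 0.75)]
scene holder [([0.4764, -0.0454, -0.0001], 0.58)]
scene stop_grip [([0.4595, 0.0915, 0.0796], 0.92)]
scene stop_pointer [([0.5692, 0.1052, 0.0589], 0.75)]
scene yellow_clip [([0.5847, 0.0151, 0.0533], 0.61)]
scene spring_grip [([0.4855, -0.1294, 0.0722], 0.94), ([0.4603, 0.0909, 0.0804], 0.19)]
scene spring_pointer [([0.5911, -0.1227, 0.0554], 0.61), ([0.4583, 0.0912, 0.0795], 0.24)]
scene red_clip [([0.6046, -0.1654, 0.0526], 0.58)]
scene bottle [([0.3881, 0.2429, -0.0013], 0.59), ([0.6037, -0.3073, -0.0026], 0.58)]
scene board_mid [([0.6657, -0.0293, 0.0014], 0.61)]
```

View pics/top1.png

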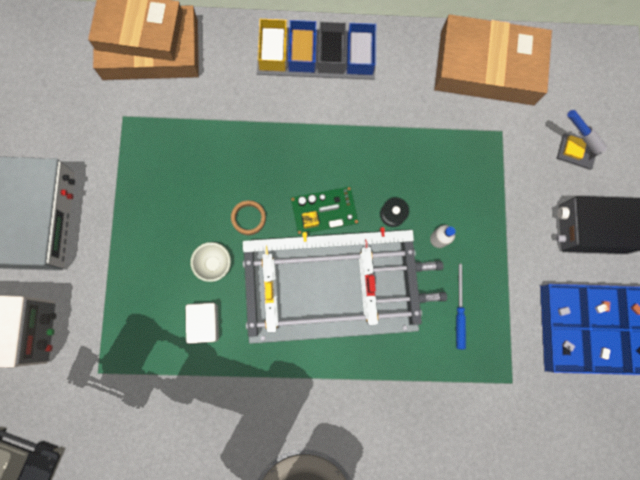

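View pics/scene1.png

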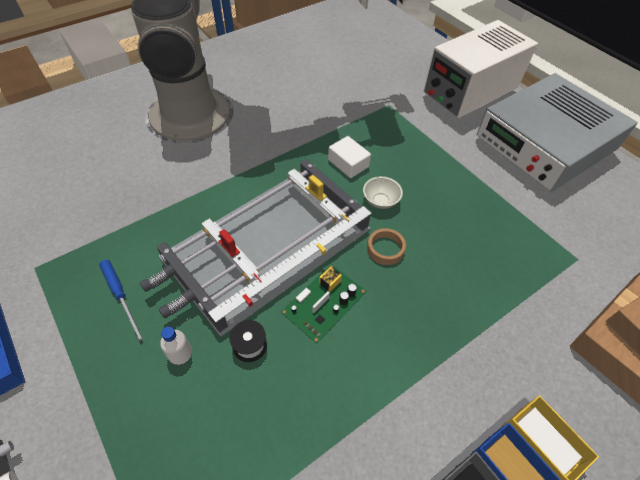

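Request:
apply_moves:
  motion:
    - {"offset": [0,0,0],"rotation": [0,0,-0.107]}
    - {"offset": [0,0,0],"rotation": [0,0,-0.107]}
    - {"offset": [0,0,0],"rotation": [0,0,-0.107]}
    - {"offset": [0,0,0],"rotation": [0,0,-0.107]}
    - {"offset": [-18,-31,0],"rotation": [0,0,0]}
    - {"offset": [-18,-31,0],"rotation": [0,0,0]}
    - {"offset": [-18,-31,0],"rotation": [0,0,0]}
    - {"offset": [-18,-31,0],"rotation": [0,0,0]}
    - {"offset": [-18,-31,0],"rotation": [0,0,0]}
    - {"offset": [-18,-31,0],"rotation": [0,0,0]}
    - {"offset": [-18,-31,0],"rotation": [0,0,0]}

```text
time: 1.92
tool_pos: [0.3203, 0.2965, 0.2916]
tool_rot: [3.138, 0.001, -3.0]
contact_force: [0.9, 0.7, -0.6]
opening: 0.0917
```

Request:
apply_moves:
  motion:
    - {"offset": [-18,-31,0],"rotation": [0,0,0]}
    - {"offset": [-18,-31,0],"rotation": [0,0,0]}
    - {"offset": [-18,-31,0],"rotation": [0,0,0]}
    - {"offset": [-18,-31,0],"rotation": [0,0,0]}
    - {"offset": [-18,-31,0],"rotation": [0,0,0]}
    - {"offset": [-18,-31,0],"rotation": [0,0,0]}
    - {"offset": [0,0,0],"rotation": [0,0,0]}

```text
time: 2.5
tool_pos: [0.4616, 0.1133, 0.2926]
tool_rot: [3.139, 0.007, -3.005]
contact_force: [0.3, -0.3, -0.0]
opening: 0.0918
```

```bash
cat >> h.py <<'E'
from scipy.spatial.transform import Rotation as Ro
def wrist():
    s=observe(); p=read_camera('wrist')
    T=np.eye(4);T[:3,:3]=Ro.from_euler('xyz',s['tool_rot']).as_matrix();T[:3,3]=s['tool_pos']
    W=T@np.array(p['tool_from_camera']); p2=dict(p); p2['R']=W[:3,:3].T; p2['t']=-W[:3,:3].T@W[:3,3]
    return s,p,p2
E
python3 - <<'E'
from h import *
s,p,p2=wrist(); save(p,'w1'); print(s['time'],s['tool_pos'],s['tool_rot'],s['qpos'],s['contact_force']); print(np.round(p['tool_from_camera'],3))
u=np.array([-0.105,.9945,0])
for c,p in [('wrist',p),('scene',read_camera('scene'))]:
  for q in ['holder','stop_grip','stop_pointer','yellow_clip','spring_grip','spring_pointer','red_clip']:
    r=tip_of(q,p); print(c,q,[(np.round(a['location'],4).tolist(),round(a['score'],2),round(float(u@a['location']),4)) for a in r[:2]])
E
```

```text
2.5 [0.46158213 0.11330432 0.29255171] [ 3.139017    0.00702166 -3.00513094] [ 0.07765724  0.24740455  1.65794126  0.00316663  1.22939027 -1.63065984] [ 0.31982139 -0.25967442 -0.01521957]
[[-0.001 -0.954 -0.301  0.082]
 [ 1.    -0.    -0.001  0.001]
 [ 0.001 -0.301  0.954 -0.093]
 [ 0.     0.     0.     1.   ]]
wrist holder [([0.4752, -0.0442, -0.0013], 0.67, -0.0939)]
wrist stop_grip [([0.4621, 0.0917, 0.0791], 0.65, 0.0427)]
wrist stop_pointer [([0.5662, 0.1026, 0.0586], 0.69, 0.0426)]
wrist yellow_clip []
wrist spring_grip []
wrist spring_pointer [([0.5916, -0.1234, 0.0606], 0.59, -0.1848)]
wrist red_clip [([0.4602, 0.0934, 0.0798], 0.5, 0.0446)]
scene holder [([0.4728, -0.0493, -0.0013], 0.66, -0.0987), ([0.4831, -0.129, 0.0739], 0.42, -0.179)]
scene stop_grip [([0.458, 0.0925, 0.0791], 0.93, 0.0439)]
scene stop_pointer [([0.5677, 0.1043, 0.0588], 0.59, 0.0441), ([0.4594, 0.0931, 0.079], 0.47, 0.0444)]
scene yellow_clip [([0.583, 0.0174, 0.0528], 0.6, -0.0439)]
scene spring_grip [([0.4836, -0.1335, 0.0726], 0.61, -0.1835)]
scene spring_pointer [([0.5904, -0.121, 0.0582], 0.84, -0.1823), ([0.6604, -0.2007, 0.003], 0.33, -0.2689)]
scene red_clip [([0.6068, -0.1627, 0.059], 0.4, -0.2255)]
```

View pics/w1.png

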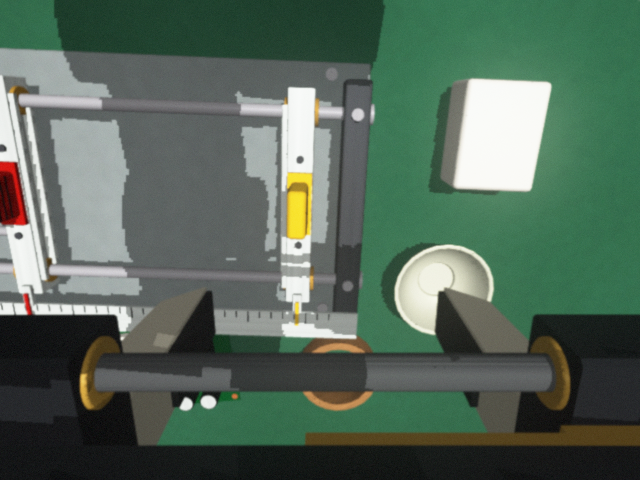

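Request:
apply_moves:
  motion:
    - {"offset": [-10,-30,0],"rotation": [0,0,0.015]}
    - {"offset": [-10,-30,0],"rotation": [0,0,0.015]}
    - {"offset": [-10,-30,0],"rotation": [0,0,0]}
    - {"offset": [-10,-30,0],"rotation": [0,0,0]}
    - {"offset": [-10,-30,0],"rotation": [0,0,0]}
    - {"offset": [-10,-30,0],"rotation": [0,0,0]}
    - {"offset": [0,0,0],"rotation": [0,0,0]}
    - {"offset": [0,0,0],"rotation": [0,0,0]}

```text
time: 3.97
tool_pos: [0.5423, -0.0607, 0.2914]
tool_rot: [3.136, 0.005, -3.028]
contact_force: [-0.2, 0.5, -0.1]
opening: 0.0914
```

```bash
python3 - <<'E'
from h import *
s,p,p2=wrist(); save(p,'w2'); print(s['time'],s['tool_pos'],s['tool_rot'])
u=np.array([-0.105,.9945,0])
for q in ['holder','stop_grip','stop_pointer','yellow_clip','spring_grip','spring_pointer','red_clip']:
    r=tip_of(q,p); print(q,[(np.round(a['location'],4).tolist(),round(a['score'],2),round(float(u@a['location']),4)) for a in r[:2]])
h=cv2.cvtColor(p['img'],cv2.COLOR_RGB2HSV)
for n,m in [('y',cv2.inRange(h,(18,140,100),(35,255,255))),('r',cv2.inRange(h,(0,150,80),(8,255,255))|cv2.inRange(h,(172,150,80),(180,255,255)))]:
    k,l,st,ce=cv2.connectedComponentsWithStats(m)
    for i in range(1,k):
        if st[i,4]>25: print(n,st[i],ce[i].round(1),[ray(p2,ce[i],z).round(4)[:2].tolist() for z in (.055,.06,.093)])
E
```

```text
3.9667 [ 0.54227468 -0.06065142  0.29139357] [ 3.13599937  0.00541422 -3.02808511]
holder [([0.4746, -0.0456, -0.0007], 0.91, -0.0952), ([0.6591, -0.1996, 0.0021], 0.33, -0.2677)]
stop_grip [([0.4633, 0.0917, 0.0799], 0.64, 0.0425)]
stop_pointer [([0.5685, 0.1024, 0.0619], 0.87, 0.0421), ([0.591, -0.1229, 0.0631], 0.45, -0.1843)]
yellow_clip [([0.5847, 0.0173, 0.054], 0.65, -0.0442), ([0.5992, -0.168, 0.0526], 0.3, -0.23)]
spring_grip [([0.4852, -0.1285, 0.0794], 0.9, -0.1787)]
spring_pointer [([0.5887, -0.1215, 0.0584], 0.78, -0.1826)]
red_clip [([0.6018, -0.167, 0.0553], 0.7, -0.2293)]
y [214   8   2  21  35] [214.5  17.4] [[0.4141, -0.1507], [0.4148, -0.1494], [0.4195, -0.1413]]
y [ 522   91   59   70 2735] [551.  126.3] [[0.4594, 0.1028], [0.4594, 0.1001], [0.4595, 0.0828]]
y [518 236   7  25  76] [520.6 247.9] [[0.5565, 0.1046], [0.5551, 0.102], [0.5454, 0.0845]]
y [403 262  12  25 252] [409.1 274.7] [[0.5902, 0.0177], [0.5882, 0.0164], [0.5752, 0.0076]]
y [ 360  284   41   43 1432] [379.8 304.7] [[0.6204, -0.0026], [0.618, -0.0036], [0.602, -0.0103]]
y [  80  338   34   72 1131] [ 92.6 375.1] [[0.7187, -0.2502], [0.7148, -0.2475], [0.6889, -0.2294]]
y [550 340  20  69 402] [563.2 376.8] [[0.6738, 0.1746], [0.6706, 0.1709], [0.6492, 0.1464]]
y [329 434   9  10  34] [333.2 438.1] [[0.7654, -0.0255], [0.7608, -0.0261], [0.7302, -0.0306]]
y [338 434  45   9 159] [360.5 437.9] [[0.7624, 0.0005], [0.7578, -0.0006], [0.7276, -0.0076]]
y [412 434  15   9  39] [419.7 438.2] [[0.7565, 0.057], [0.752, 0.0551], [0.7223, 0.0424]]
y [434 434  22   9  62] [444.8 437.9] [[0.7535, 0.0809], [0.749, 0.0786], [0.7196, 0.0635]]
r [ 214   87   35   69 1796] [230.4 121.4] [[0.4828, -0.1366], [0.4824, -0.1356], [0.4802, -0.1289]]
r [239 233   3  24  55] [240.1 244.2] [[0.5789, -0.1244], [0.5771, -0.1236], [0.5653, -0.1181]]
r [188 260  14  25 262] [193.1 272.5] [[0.6082, -0.1621], [0.606, -0.1607], [0.5912, -0.1514]]
```

View pics/w2.png

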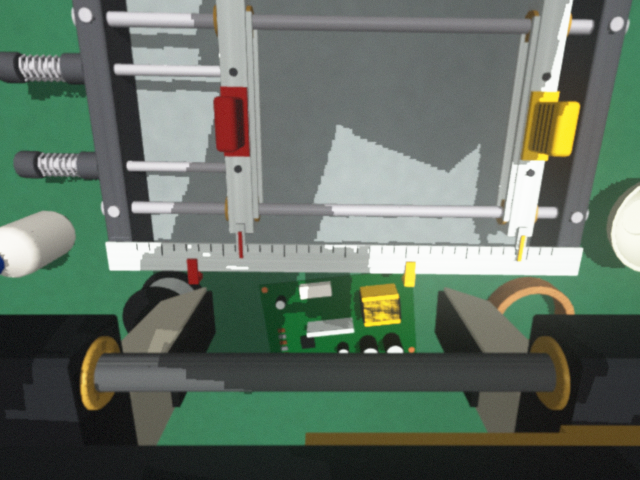

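```bash
cat >> h.py <<'E'
def rect(p2,org,yaw,z,xr,yr,mm=0.5):
    # rows: holder x, cols: holder y ; local coords about org
    xs=np.arange(*xr,mm*1e-3); ys=np.arange(*yr,mm*1e-3)
    Y,X=np.meshgrid(ys,xs)
    c,s=np.cos(yaw),np.sin(yaw)
    W=np.stack([org[0]+c*X-s*Y,org[1]+s*X+c*Y,np.full_like(X,z)],-1).reshape(-1,3)
    uv=proj(p2,W).astype(np.float32).reshape(*X.shape,2)
    return cv2.remap(p2['img'],uv[...,0],uv[...,1],cv2.INTER_CUBIC)
E
python3 - <<'E'
from h import *
s,p,p2=wrist()
im=rect(p2,(0.5902,0.0177),0.1,0.055,(-0.04,0.02),(-0.22,0.13),0.5)
np.save('rail.npy',im)
im=cv2.resize(im,None,fx=2.2,fy=2.2,interpolation=cv2.INTER_CUBIC)
out=np.vstack([im[:,:780],im[:,760:]]) if im.shape[1]-760==780 else np.vstack([im[:,:780],im[:,-780:]])
cv2.imwrite('pics/r1.png',out[:,:,::-1]);print(im.shape)
E
```

```text
(264, 1540, 3)
```

View pics/r1.png

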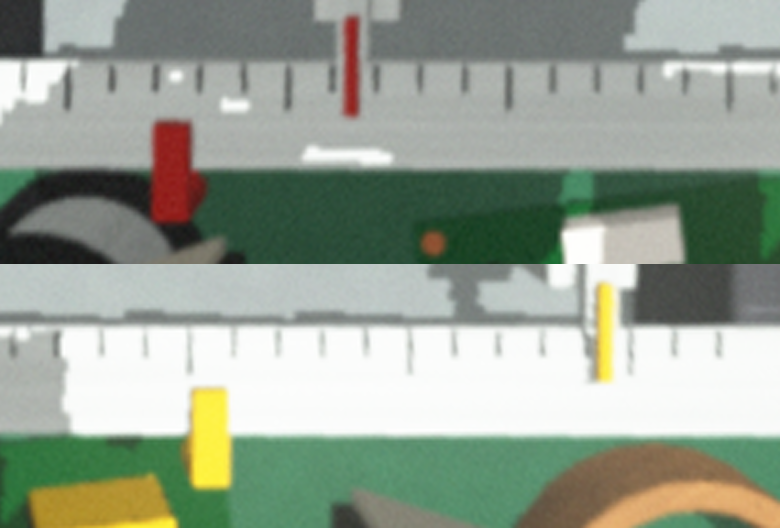

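Request:
apply_moves:
  motion:
    - {"offset": [11,27,5],"rotation": [0,0,0.013]}
    - {"offset": [11,27,10],"rotation": [0,0,0]}
    - {"offset": [11,27,10],"rotation": [0,0,0]}
    - {"offset": [11,27,10],"rotation": [0,0,0]}
    - {"offset": [11,27,10],"rotation": [0,0,0]}
    - {"offset": [11,27,10],"rotation": [0,0,0]}
    - {"offset": [0,0,0],"rotation": [0,0,0]}
    - {"offset": [0,0,0],"rotation": [0,0,0]}

```text
time: 5.08
tool_pos: [0.4555, 0.1027, 0.236]
tool_rot: [3.139, 0.011, -3.037]
contact_force: [0.3, 0.3, 0.5]
opening: 0.0918
```

```bash
cat >> h.py <<'E'
def todo(tgt,yaw=np.pi+0.1):
    s=observe(); R=Ro.from_euler('xyz',s['tool_rot']).as_matrix()
    Rt=Ro.from_euler('xyz',[np.pi,0,yaw]).as_matrix()
    print('t',s['time'],np.round(s['tool_pos'],4),np.round(s['tool_rot'],3),'F',np.round(s['contact_force'],1),'op',s['opening'])
    print('offset mm',np.round(R.T@(np.array(tgt)-s['tool_pos'])*1e3,1),'rot',np.round(Ro.from_matrix(R.T@Rt).as_rotvec(),4))
E
python3 -c "
from h import *
todo((.461,.0929,.128))"
```

```text
t 5.0833 [0.4555 0.1027 0.236 ] [ 3.139  0.011 -3.037] F [0.3 0.3 0.5] op 0.09180181084638836
offset mm [ -3.2 -10.7 108. ] rot [0.0031 0.0112 0.0047]
```

Request:
apply_moves:
  motion:
    - {"offset": [-1,-4,20],"rotation": [0.003,0.011,0.004]}
    - {"offset": [-1,-4,25],"rotation": [0,0,0]}
    - {"offset": [-1,-3,25],"rotation": [0,0,0]}
    - {"offset": [0,0,15],"rotation": [0,0,0]}
    - {"offset": [0,0,0],"rotation": [0,0,0]}
    - {"offset": [0,0,0],"rotation": [0,0,0]}

```text
time: 5.58
tool_pos: [0.4647, 0.0902, 0.1519]
tool_rot: [-3.14, 0.01, -3.04]
contact_force: [0.6, -0.5, 0.6]
opening: 0.0916
```

```bash
python3 -c "
from h import *
todo((.461,.0929,.128))
s,p,p2=wrist();save(p,'w3')"
```

```text
t 5.5833 [0.4647 0.0902 0.1519] [-3.14  0.01 -3.04] F [ 0.6 -0.5  0.6] op 0.09160991139996805
offset mm [ 3.7  3.1 23.8] rot [-0.0014  0.0103  0.0018]
```

View pics/w3.png

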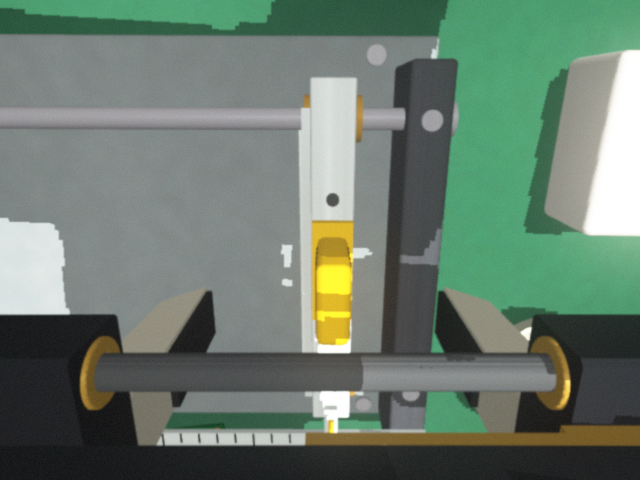

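Request:
apply_moves:
  motion:
    - {"offset": [3,3,10],"rotation": [0,0.009,0]}
    - {"offset": [0,0,10],"rotation": [0,0,0]}
    - {"offset": [0,0,4],"rotation": [0,0,0]}
    - {"offset": [0,0,0],"rotation": [0,0,0]}
    - {"offset": [0,0,0],"rotation": [0,0,0]}

```text
time: 6.05
tool_pos: [0.464, 0.0929, 0.1305]
tool_rot: [-3.14, 0.009, -3.041]
contact_force: [-0.6, 0.3, -0.1]
opening: 0.0915
```

```bash
python3 -c "
from h import *
todo((.461,.0929,.128))"
```

```text
t 6.05 [0.464  0.0929 0.1305] [-3.14   0.009 -3.041] F [-0.6  0.3 -0.1] op 0.09152033284584306
offset mm [3.  0.3 2.5] rot [-0.002   0.0086  0.001 ]
```

Request:
apply_moves:
  motion:
    - {"offset": [3,0,2],"rotation": [0,0.008,0]}
    - {"offset": [0,0,0],"rotation": [0,0,0]}
    - {"offset": [0,0,0],"rotation": [0,0,0]}
    - {"offset": [0,0,0],"rotation": [0,0,0]}
    - {"offset": [0,0,0],"rotation": [0,0,0]}
    - {"offset": [0,0,0],"rotation": [0,0,0]}
    - {"offset": [0,0,0],"rotation": [0,0,0]}
    - {"offset": [0,0,0],"rotation": [0,0,0]}
  grip: 1
  grip_force: 20

```text
time: 6.72
tool_pos: [0.4616, 0.0929, 0.1303]
tool_rot: [-3.139, 0.003, -3.04]
contact_force: [-0.4, 0.4, -0.2]
opening: 0.043
```

```bash
python3 -c "
from h import *
todo((.461,.0929,.128))"
```

```text
t 6.7167 [0.4616 0.0929 0.1303] [-3.139e+00  3.000e-03 -3.040e+00] F [-0.4  0.4 -0.2] op 0.04300761751339962
offset mm [0.6 0.1 2.3] rot [-0.0022  0.0033  0.0013]
```

Request:
apply_moves:
  motion:
    - {"offset": [0,0,1],"rotation": [0,0,0]}
    - {"offset": [0,0,0],"rotation": [0,0,0]}
    - {"offset": [0,0,0],"rotation": [0,0,0]}
    - {"offset": [0,0,0],"rotation": [0,0,0]}
    - {"offset": [0,0,0],"rotation": [0,0,0]}
    - {"offset": [0,0,0],"rotation": [0,0,0]}
    - {"offset": [0,0,0],"rotation": [0,0,0]}

```text
time: 7.3
tool_pos: [0.4615, 0.0929, 0.1291]
tool_rot: [-3.14, 0.003, -3.041]
contact_force: [-0.5, 0.3, 0.2]
opening: 0.0137
```

```bash
python3 -c "
from h import *
todo((.461,.0929,.128))"
```

```text
t 7.3 [0.4615 0.0929 0.1291] [-3.140e+00  3.000e-03 -3.041e+00] F [-0.5  0.3  0.2] op 0.013742007398232562
offset mm [0.5 0.1 1.1] rot [-0.0019  0.0031  0.0007]
```

Request:
apply_moves:
  motion:
    - {"offset": [0,-6,0],"rotation": [0,0,0]}
    - {"offset": [0,-9,0],"rotation": [0,0,0]}
    - {"offset": [0,-10,0],"rotation": [0,0,0]}
    - {"offset": [0,-10,0],"rotation": [0,0,0]}
    - {"offset": [0,-10,0],"rotation": [0,0,0]}
    - {"offset": [0,-10,0],"rotation": [0,0,0]}
    - {"offset": [0,-10,0],"rotation": [0,0,0]}
    - {"offset": [0,0,0],"rotation": [0,0,0]}
    - {"offset": [0,0,0],"rotation": [0,0,0]}

```text
time: 8.05
tool_pos: [0.4687, 0.0208, 0.1291]
tool_rot: [-3.141, 0.003, -3.043]
contact_force: [1.6, 3.1, -0.3]
opening: 0.0136
```

```bash
python3 -c "
from h import *
u=np.array([-.0998,.995,0])
todo(np.array((.4615,.0929,.128))-.0885*u)
p=read_camera('scene');save(p,'s2')
i=p['img'][150:330,190:400];cv2.imwrite('pics/s2c.png',cv2.resize(i,None,fx=3.3,fy=3.3,interpolation=cv2.INTER_CUBIC)[:,:,::-1])"
```

```text
t 8.05 [0.4687 0.0208 0.1291] [-3.141e+00  3.000e-03 -3.043e+00] F [ 1.6  3.1 -0.3] op 0.013619246196269176
offset mm [ -0.1 -16.1   1.1] rot [-0.0003  0.0035 -0.0016]
```

View pics/s2c.png

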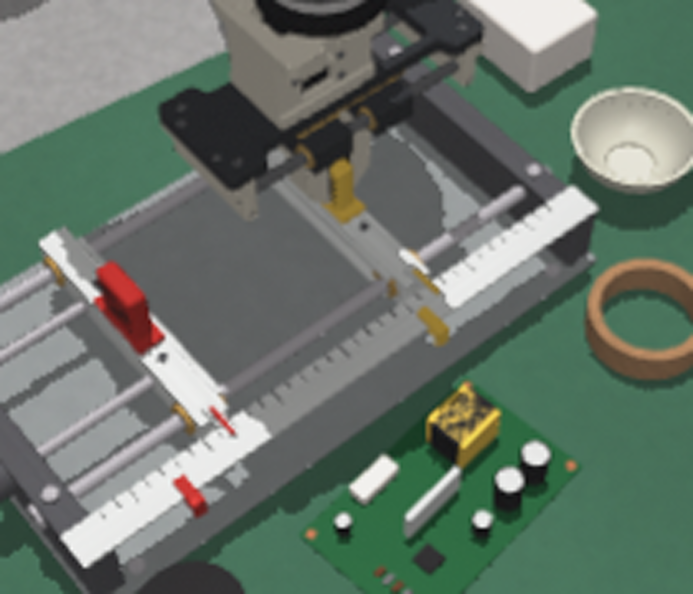

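Request:
apply_moves:
  motion:
    - {"offset": [0,-6,0],"rotation": [0,0,0]}
    - {"offset": [0,-6,0],"rotation": [0,0,0]}
    - {"offset": [0,-4,0],"rotation": [0,0,0]}
    - {"offset": [0,0,0],"rotation": [0,0,0]}
    - {"offset": [0,0,0],"rotation": [0,0,0]}

```text
time: 8.52
tool_pos: [0.4703, 0.0041, 0.1291]
tool_rot: [-3.141, 0.003, -3.041]
contact_force: [0.2, 3.0, 0.9]
opening: 0.014
```

```bash
python3 -c "
from h import *
u=np.array([-.0998,.995,0])
todo(np.array((.4615,.0929,.128))-.0885*u)
p=read_camera('scene');save(p,'s3')
i=rect(p,(0.5902,0.0177),0.1,0.056,(-0.05,0.03),(-0.2,0.06),0.5)
cv2.imwrite('pics/s3c.png',cv2.resize(i,None,fx=1.5,fy=1.5,interpolation=cv2.INTER_CUBIC)[:,:,::-1])
i=p['img'][200:290,250:370];cv2.imwrite('pics/s3d.png',cv2.resize(i,None,fx=6,fy=6,interpolation=cv2.INTER_CUBIC)[:,:,::-1])"
```

```text
t 8.5167 [0.4703 0.0041 0.1291] [-3.141e+00  3.000e-03 -3.041e+00] F [0.2 3.  0.9] op 0.013979381564529771
offset mm [-0.1  0.8  1.1] rot [-0.0006  0.0033  0.0004]
```

View pics/s3c.png

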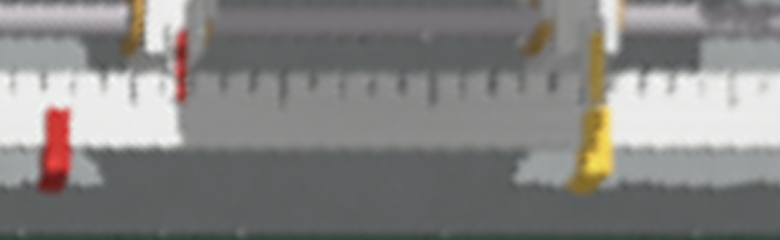

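View pics/s3d.png

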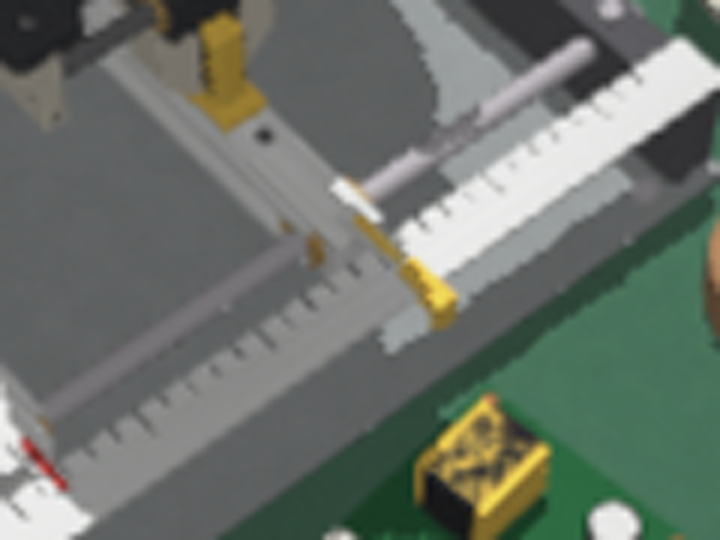

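Request:
apply_moves:
  motion:
    - {"offset": [0,0,0],"rotation": [0,0,0]}
    - {"offset": [0,0,0],"rotation": [0,0,0]}
    - {"offset": [0,0,0],"rotation": [0,0,0]}
    - {"offset": [0,0,0],"rotation": [0,0,0]}
    - {"offset": [0,0,-10],"rotation": [0,0,0]}
    - {"offset": [0,0,-25],"rotation": [0,0,0]}
    - {"offset": [-15,0,-25],"rotation": [0,0,0]}
    - {"offset": [-20,0,-25],"rotation": [0,0,0]}
    - {"offset": [-20,0,-25],"rotation": [0,0,0]}
    - {"offset": [-15,0,-15],"rotation": [0,0,0]}
    - {"offset": [0,0,0],"rotation": [0,0,0]}
    - {"offset": [0,0,0],"rotation": [0,0,0]}
  grip: 0.3

```text
time: 9.57
tool_pos: [0.5396, 0.012, 0.258]
tool_rot: [-3.14, -0.004, -3.038]
contact_force: [-0.7, -0.3, -0.1]
opening: 0.064
```

```bash
cat > look.py <<'E'
from h import *
import sys
s,p,p2=wrist(); save(p,'w'+sys.argv[1])
print(s['time'],s['tool_pos'],s['tool_rot'],s['opening'])
i=rect(p2,(0.5902,0.0177),0.1,0.056,(-0.05,0.03),(-0.2,0.06),0.5)
cv2.imwrite('pics/r%s.png'%sys.argv[1],cv2.resize(i,None,fx=1.5,fy=1.5,interpolation=cv2.INTER_CUBIC)[:,:,::-1])
E
python3 look.py 4
```

```text
9.5667 [0.53955572 0.01200453 0.25803541] [-3.14006917 -0.00376728 -3.03826966] 0.06399375140621971
```

View pics/w4.png

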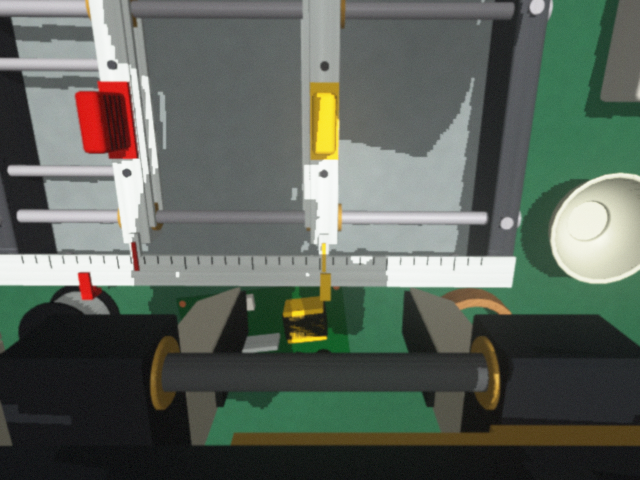

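View pics/r4.png

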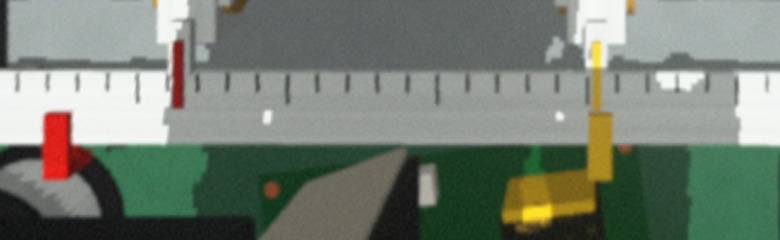

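```bash
cat > meas.py <<'E'
from h import *
def meas(p2,z=.056):
    i=rect(p2,(0.5902,0.0177),0.1,z,(-0.05,0.03),(-0.2,0.06),0.25)
    h=cv2.cvtColor(i,cv2.COLOR_RGB2HSV)
    for n,m in [('y',cv2.inRange(h,(18,120,80),(35,255,255))),('r',cv2.inRange(h,(0,140,60),(8,255,255))|cv2.inRange(h,(172,140,60),(180,255,255)))]:
        for r in range(40,240,8):
            c=np.where(m[r:r+4].sum(0)>2*255)[0]
            if len(c):
                runs=np.split(c,np.where(np.diff(c)>1)[0]+1)
                print(n,'x %.1f'%(r*.25-50),[(float(a[0]*.25-200),float((a[-1]+1)*.25-200),'mid %.2f'%((a[0]+a[-1]+1)/8-200)) for a in runs if len(a)>4])
E
python3 - <<'E'
from meas import *
s,p,p2=wrist(); meas(p2)
E
```

```text
y x -36.0 [(-2.25, -0.25, 'mid -1.25')]
y x -34.0 [(-2.75, -0.25, 'mid -1.50')]
y x -32.0 [(-2.75, -0.25, 'mid -1.50')]
y x -30.0 [(-2.5, -0.25, 'mid -1.38')]
y x -28.0 [(-2.5, 0.0, 'mid -1.25')]
y x -26.0 [(-2.5, 0.0, 'mid -1.25')]
y x -24.0 [(-2.5, 0.0, 'mid -1.25')]
y x -22.0 [(-2.5, 0.0, 'mid -1.25')]
y x -20.0 [(-2.5, 0.0, 'mid -1.25')]
y x -18.0 [(-2.5, 0.0, 'mid -1.25')]
y x -16.0 [(-2.5, 0.0, 'mid -1.25')]
y x -12.0 [(-3.5, 3.75, 'mid 0.12')]
y x -10.0 [(-3.75, 3.75, 'mid 0.00')]
y x -8.0 [(-3.75, 3.75, 'mid 0.00')]
y x -6.0 [(-3.75, 3.75, 'mid 0.00')]
y x -4.0 [(-3.75, 3.75, 'mid 0.00')]
y x -2.0 [(-4.25, 4.25, 'mid 0.00')]
y x 0.0 [(-4.5, 4.5, 'mid 0.00')]
y x 2.0 [(-4.5, 4.25, 'mid -0.12')]
y x 4.0 [(-4.5, 4.5, 'mid 0.00')]
y x 6.0 [(-5.25, 4.25, 'mid -0.50')]
y x 8.0 [(-22.75, 4.5, 'mid -9.12')]
r x -36.0 [(-141.75, -139.5, 'mid -140.62')]
r x -34.0 [(-142.0, -139.5, 'mid -140.75')]
r x -32.0 [(-142.0, -139.5, 'mid -140.75')]
r x -30.0 [(-142.0, -139.5, 'mid -140.75')]
r x -28.0 [(-142.0, -139.5, 'mid -140.75')]
r x -26.0 [(-142.25, -139.5, 'mid -140.88')]
r x -24.0 [(-142.0, -139.5, 'mid -140.75')]
r x -22.0 [(-142.0, -139.5, 'mid -140.75')]
r x -20.0 [(-142.25, -139.5, 'mid -140.88')]
r x -18.0 [(-142.25, -139.5, 'mid -140.88')]
r x -16.0 [(-142.25, -139.5, 'mid -140.88')]
r x -12.0 [(-184.75, -177.0, 'mid -180.88')]
r x -10.0 [(-185.25, -177.0, 'mid -181.12')]
r x -8.0 [(-185.25, -177.0, 'mid -181.12')]
r x -6.0 [(-185.25, -177.0, 'mid -181.12')]
r x -4.0 [(-185.25, -177.25, 'mid -181.25')]
r x -2.0 [(-186.0, -176.5, 'mid -181.25')]
r x 0.0 [(-186.75, -170.25, 'mid -178.50')]
r x 2.0 [(-186.25, -169.75, 'mid -178.00')]
r x 4.0 [(-185.75, -171.0, 'mid -178.38')]
r x 6.0 [(-185.75, -173.5, 'mid -179.62')]
r x 8.0 [(-185.75, -177.0, 'mid -181.38')]
```

```bash
python3 -c "
from h import *
todo((.4703,.0041,.129))"
```

```text
t 9.6667 [0.5387 0.012  0.2572] [-3.141 -0.006 -3.039] F [ 0.2 -0.2  0. ] op 0.06411483781135431
offset mm [ 68.2  -0.7 128.6] rot [-0.001  -0.0056  0.003 ]
```

Request:
apply_moves:
  motion:
    - {"offset": [20,0,20],"rotation": [0,-0.005,0.003]}
    - {"offset": [20,0,20],"rotation": [0,0,0]}
    - {"offset": [18,0,20],"rotation": [0,0,0]}
    - {"offset": [6,0,10],"rotation": [0,0,0]}
    - {"offset": [0,0,0],"rotation": [0,0,0]}
    - {"offset": [0,0,0],"rotation": [0,0,0]}

```text
time: 10.17
tool_pos: [0.4637, 0.0057, 0.1786]
tool_rot: [3.139, -0.014, -3.042]
contact_force: [-0.6, 0.1, 0.5]
opening: 0.0642
```

```bash
python3 -c "
from h import *
todo((.4703,.0041,.129))"
```

```text
t 10.1667 [0.4637 0.0057 0.1786] [ 3.139 -0.014 -3.042] F [-0.6  0.1  0.5] op 0.06416502924684972
offset mm [-7.1 -2.3 49.5] rot [ 0.0021 -0.0141 -0.0005]
```

Request:
apply_moves:
  motion:
    - {"offset": [-7,-1,12],"rotation": [0,-0.013,0]}
    - {"offset": [0,-1,16],"rotation": [0,0,0]}
    - {"offset": [0,0,12],"rotation": [0,0,0]}
    - {"offset": [0,0,3],"rotation": [0,0,0]}
    - {"offset": [0,0,0],"rotation": [0,0,0]}

```text
time: 10.58
tool_pos: [0.4728, 0.0042, 0.1357]
tool_rot: [3.14, 0.003, -3.042]
contact_force: [-0.2, 0.2, 0.5]
opening: 0.0646
```

```bash
python3 -c "
from h import *
todo((.4703,.0041,.129))"
```

```text
t 10.5833 [0.4728 0.0042 0.1357] [ 3.140e+00  3.000e-03 -3.042e+00] F [-0.2  0.2  0.5] op 0.06461071873785428
offset mm [2.5 0.1 6.7] rot [ 0.0013  0.0025 -0.0007]
```

Request:
apply_moves:
  motion:
    - {"offset": [2,0,6],"rotation": [0,0,0]}
    - {"offset": [0,0,0],"rotation": [0,0,0]}
    - {"offset": [0,0,0],"rotation": [0,0,0]}
    - {"offset": [0,0,0],"rotation": [0,0,0]}
    - {"offset": [0,0,0],"rotation": [0,0,0]}
    - {"offset": [0,0,0],"rotation": [0,0,0]}
    - {"offset": [0,0,0],"rotation": [0,0,0]}
    - {"offset": [0,0,0],"rotation": [0,0,0]}
    - {"offset": [0,0,0],"rotation": [0,0,0]}
    - {"offset": [0,0,0],"rotation": [0,0,0]}
  grip: 1

```text
time: 11.42
tool_pos: [0.4726, 0.0039, 0.1324]
tool_rot: [-3.142, 0.008, -3.042]
contact_force: [-0.3, -0.9, -0.8]
opening: 0.0141
```

```bash
python3 -c "
from h import *
todo((.4703-.000125,.0041+.00125,.129))"
```

```text
t 11.4167 [0.4726 0.0039 0.1324] [-3.142  0.008 -3.042] F [-0.3 -0.9 -0.8] op 0.014113047509437635
offset mm [2.3 1.7 3.4] rot [-0.0001  0.0081 -0.0003]
```

Request:
apply_moves:
  motion:
    - {"offset": [0,2,0],"rotation": [0,0,0]}
    - {"offset": [0,0,0],"rotation": [0,0,0]}
    - {"offset": [0,0,0],"rotation": [0,0,0]}

```text
time: 11.67
tool_pos: [0.4725, 0.0058, 0.1324]
tool_rot: [-3.141, 0.008, -3.042]
contact_force: [-0.0, -1.8, -0.4]
opening: 0.0137
```

```bash
python3 -c "
from h import *
todo((.4703-.000125,.0041+.00125,.129))"
```

```text
t 11.6667 [0.4725 0.0058 0.1324] [-3.141  0.008 -3.042] F [-0.  -1.8 -0.4] op 0.013693694278824838
offset mm [ 2.3 -0.2  3.4] rot [-0.0005  0.008  -0.0005]
```

Request:
apply_moves:
  motion:
    - {"offset": [0,0,0],"rotation": [0,0,0]}
    - {"offset": [0,0,0],"rotation": [0,0,0]}
    - {"offset": [0,0,0],"rotation": [0,0,0]}
    - {"offset": [0,0,0],"rotation": [0,0,0]}
    - {"offset": [0,0,-10],"rotation": [0,0,0]}
    - {"offset": [0,0,-25],"rotation": [0,0,0]}
    - {"offset": [-15,0,-25],"rotation": [0,0,0]}
    - {"offset": [-20,-10,-25],"rotation": [0,0,0]}
    - {"offset": [-20,-10,-25],"rotation": [0,0,0]}
    - {"offset": [-15,0,-15],"rotation": [0,0,0]}
    - {"offset": [0,0,0],"rotation": [0,0,0]}
    - {"offset": [0,0,0],"rotation": [0,0,0]}
  grip: 0.3

```text
time: 12.67
tool_pos: [0.5434, -0.0069, 0.2616]
tool_rot: [3.14, 0.002, -3.042]
contact_force: [-0.3, 0.2, 0.8]
opening: 0.0646
```

```bash
python3 look.py 5; python3 - <<'E' | grep -E 'x (-(30|24|18|10|8|6)).'
from meas import *
s,p,p2=wrist(); meas(p2)
E
```

```text
12.6667 [ 0.54336573 -0.00693928  0.26164569] [ 3.13996512e+00  1.69970790e-03 -3.04152766e+00] 0.06462048075384912
y x -30.0 [(-1.0, 1.75, 'mid 0.38')]
y x -24.0 [(-1.0, 1.5, 'mid 0.25')]
y x -18.0 [(-0.75, 1.5, 'mid 0.38')]
y x -10.0 [(-3.75, 4.0, 'mid 0.12')]
y x -8.0 [(-4.0, 4.0, 'mid 0.00')]
y x -6.0 [(-3.75, 3.75, 'mid 0.00')]
r x -30.0 [(-142.0, -139.25, 'mid -140.62')]
r x -24.0 [(-142.0, -139.25, 'mid -140.62')]
r x -18.0 [(-142.0, -139.25, 'mid -140.62')]
r x -10.0 [(-185.0, -176.75, 'mid -180.88')]
r x -8.0 [(-185.25, -177.0, 'mid -181.12')]
r x -6.0 [(-185.25, -177.0, 'mid -181.12')]
```

View pics/r5.png

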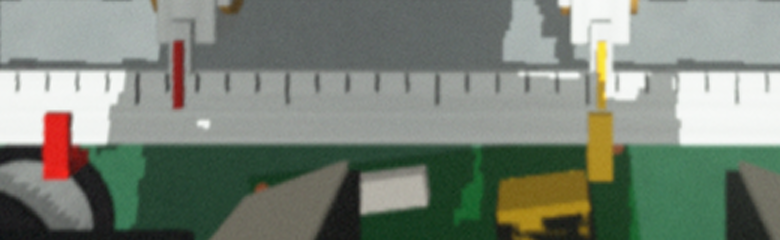

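```bash
python3 -c "
from h import *
todo((.4844,-.131,.13))"
```

```text
t 12.7667 [ 0.5425 -0.0067  0.2608] [ 3.139 -0.    -3.041] F [ 0.1 -0.3  0.4] op 0.0641282027581262
offset mm [  70.2 -118.1  130.6] rot [ 0.0022 -0.0002  0.0001]
```

Request:
apply_moves:
  motion:
    - {"offset": [8,-15,5],"rotation": [0,0,0]}
    - {"offset": [12,-20,10],"rotation": [0,0,0]}
    - {"offset": [12,-20,15],"rotation": [0,0,0]}
    - {"offset": [12,-20,15],"rotation": [0,0,0]}
    - {"offset": [12,-20,15],"rotation": [0,0,0]}
    - {"offset": [8,-15,5],"rotation": [0,0,0]}
    - {"offset": [0,0,0],"rotation": [0,0,0]}
    - {"offset": [0,0,0],"rotation": [0,0,0]}
  grip: 0.2

```text
time: 13.43
tool_pos: [0.4761, -0.1212, 0.1832]
tool_rot: [3.129, -0.019, -3.037]
contact_force: [0.2, -0.7, -0.1]
opening: 0.0734
```

```bash
python3 look.py 6; python3 -c "
from h import *
todo((.4844,-.131,.13))"
```

```text
13.4333 [ 0.4761047  -0.12123391  0.18322896] [ 3.12865847 -0.01929894 -3.03739406] 0.0734475891996743
t 13.4833 [ 0.4762 -0.121   0.1833] [ 3.129 -0.019 -3.037] F [ 0.1  0.4 -1.1] op 0.07341913940091196
offset mm [ -8.1 -11.5  53. ] rot [ 0.0127 -0.0195  0.0048]
```

View pics/w6.png

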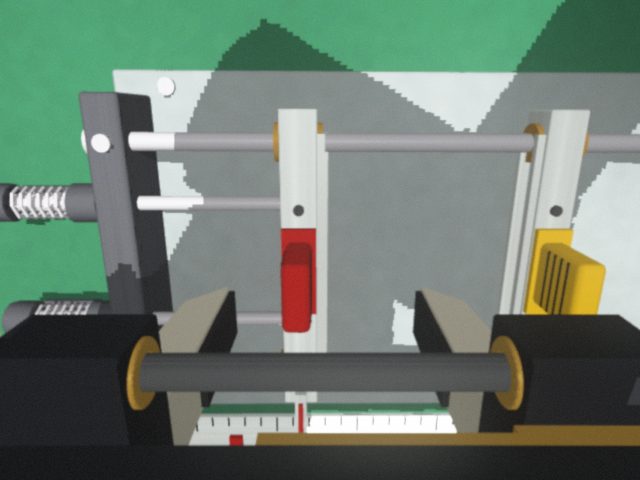

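Request:
apply_moves:
  motion:
    - {"offset": [-4,-6,10],"rotation": [0.012,-0.018,0.004]}
    - {"offset": [-3,-5,16],"rotation": [0,0,0]}
    - {"offset": [0,0,14],"rotation": [0,0,0]}
    - {"offset": [0,0,5],"rotation": [0,0,0]}
    - {"offset": [0,0,0],"rotation": [0,0,0]}
    - {"offset": [0,0,0],"rotation": [0,0,0]}

```text
time: 13.98
tool_pos: [0.4859, -0.1261, 0.1384]
tool_rot: [3.142, 0.002, -3.035]
contact_force: [0.3, -0.3, -0.4]
opening: 0.0734
```

```bash
python3 -c "
from h import *
todo((.4844,-.131,.13))"
```

```text
t 13.9833 [ 0.4859 -0.1261  0.1384] [ 3.142e+00  2.000e-03 -3.035e+00] F [ 0.3 -0.3 -0.4] op 0.0733521298709738
offset mm [ 2.  -4.7  8.4] rot [0.     0.0023 0.0061]
```

Request:
apply_moves:
  motion:
    - {"offset": [2,-5,8],"rotation": [0,0,0.006]}
    - {"offset": [0,0,0],"rotation": [0,0,0]}
    - {"offset": [0,0,0],"rotation": [0,0,0]}

```text
time: 14.23
tool_pos: [0.4854, -0.1309, 0.1314]
tool_rot: [-3.14, 0.005, -3.04]
contact_force: [0.4, 0.2, 0.8]
opening: 0.0734
```

```bash
python3 -c "
from h import *
todo((.4844,-.131,.13))"
```

```text
t 14.2333 [ 0.4854 -0.1309  0.1314] [-3.14   0.005 -3.04 ] F [0.4 0.2 0.8] op 0.07339561204072538
offset mm [1.  0.  1.4] rot [-0.0013  0.005   0.0014]
```

Request:
apply_moves:
  motion:
    - {"offset": [0,0,1],"rotation": [0,0,0]}
    - {"offset": [0,0,0],"rotation": [0,0,0]}
    - {"offset": [0,0,0],"rotation": [0,0,0]}
    - {"offset": [0,0,0],"rotation": [0,0,0]}
    - {"offset": [0,0,0],"rotation": [0,0,0]}
    - {"offset": [0,0,0],"rotation": [0,0,0]}
    - {"offset": [0,0,0],"rotation": [0,0,0]}
    - {"offset": [0,0,0],"rotation": [0,0,0]}
    - {"offset": [0,0,0],"rotation": [0,0,0]}
    - {"offset": [0,0,0],"rotation": [0,0,0]}
    - {"offset": [0,0,0],"rotation": [0,0,0]}
    - {"offset": [0,0,0],"rotation": [0,0,0]}
  grip: 1
  grip_force: 50

```text
time: 15.23
tool_pos: [0.486, -0.1328, 0.1317]
tool_rot: [-3.137, 0.007, -3.041]
contact_force: [0.9, 0.1, 0.0]
opening: 0.0135
```

```bash
python3 -c "
from h import *
todo((.4844,-.131,.13))
p=read_camera('scene');save(p,'s4')
from meas import meas
meas(p)"
```

```text
t 15.2333 [ 0.486  -0.1328  0.1317] [-3.137  0.007 -3.041] F [0.9 0.1 0. ] op 0.013473814418187176
offset mm [1.4 2.  1.7] rot [-0.0046  0.0074  0.0001]
y x -40.0 [(-155.75, -153.5, 'mid -154.62'), (-18.5, -16.0, 'mid -17.25')]
y x -38.0 [(-156.25, -154.25, 'mid -155.25'), (-19.75, -17.0, 'mid -18.38')]
y x -36.0 [(-158.25, -154.5, 'mid -156.38'), (-21.25, -18.0, 'mid -19.62'), (-1.0, 1.5, 'mid 0.25')]
y x -34.0 [(-157.5, -156.25, 'mid -156.88'), (-1.25, 1.5, 'mid 0.12')]
y x -32.0 [(-1.25, 1.75, 'mid 0.25')]
y x -30.0 [(-1.5, 1.5, 'mid 0.00')]
y x -28.0 [(-1.5, 1.5, 'mid 0.00')]
y x -26.0 [(-1.75, 1.5, 'mid -0.12')]
y x -24.0 [(-1.5, 1.25, 'mid -0.12')]
y x -22.0 [(-1.25, 1.5, 'mid 0.12')]
y x -20.0 [(-1.5, 1.25, 'mid -0.12')]
y x -18.0 [(-1.25, 0.5, 'mid -0.38')]
y x -14.0 [(-2.0, 1.5, 'mid -0.25')]
y x -12.0 [(-4.25, 2.5, 'mid -0.88')]
y x -10.0 [(-4.75, 2.5, 'mid -1.12')]
y x -8.0 [(-4.75, 2.5, 'mid -1.12')]
y x -6.0 [(-5.0, 2.5, 'mid -1.25')]
y x -4.0 [(-4.75, 2.75, 'mid -1.00')]
y x -2.0 [(-5.25, 3.25, 'mid -1.00')]
y x 0.0 [(-6.0, 3.5, 'mid -1.25')]
y x 2.0 [(-7.0, 3.5, 'mid -
[... 216 characters left out ...]
)]
r x -32.0 [(-140.5, -138.75, 'mid -139.62')]
r x -30.0 [(-140.25, -139.0, 'mid -139.62')]
r x -28.0 [(-140.5, -138.75, 'mid -139.62')]
r x -26.0 [(-140.25, -138.75, 'mid -139.50')]
r x -24.0 []
r x -22.0 []
r x -20.0 []
r x -12.0 [(-184.0, -177.5, 'mid -180.75')]
r x -10.0 [(-184.0, -177.75, 'mid -180.88')]
r x -8.0 [(-184.0, -177.5, 'mid -180.75')]
r x -6.0 [(-184.0, -177.75, 'mid -180.88')]
r x -4.0 [(-184.25, -177.75, 'mid -181.00')]
r x -2.0 [(-184.5, -177.5, 'mid -181.00')]
r x 0.0 [(-185.0, -177.25, 'mid -181.12')]
r x 2.0 [(-185.75, -177.0, 'mid -181.38')]
r x 4.0 [(-186.0, -177.25, 'mid -181.62')]
r x 6.0 [(-185.75, -177.5, 'mid -181.62')]
r x 8.0 [(-186.0, -178.0, 'mid -182.00')]
```

Request:
apply_moves:
  motion:
    - {"offset": [0,-5,0],"rotation": [0,0,0]}
    - {"offset": [0,-6,0],"rotation": [0,0,0]}
    - {"offset": [0,-6,0],"rotation": [0,0,0]}
    - {"offset": [0,-6,0],"rotation": [0,0,0]}
    - {"offset": [0,-6,0],"rotation": [0,0,0]}
    - {"offset": [0,-4,0],"rotation": [0,0,0]}
    - {"offset": [0,0,0],"rotation": [0,0,0]}

```text
time: 15.87
tool_pos: [0.4889, -0.1619, 0.1317]
tool_rot: [3.135, 0.006, -3.041]
contact_force: [0.8, 7.7, 3.1]
opening: 0.0137
```

```bash
python3 -c "
from h import *
todo((.4901,-.1733,.131))"
```

```text
t 15.8667 [ 0.4889 -0.1619  0.1317] [ 3.135  0.006 -3.041] F [0.8 7.7 3.1] op 0.013721187033387173
offset mm [ -0.  -11.4   0.6] rot [0.007  0.0059 0.0007]
```

Request:
apply_moves:
  motion:
    - {"offset": [0,0,0],"rotation": [0,0,0]}
    - {"offset": [0,0,0],"rotation": [0,0,0]}

```text
time: 16.03
tool_pos: [0.4889, -0.1609, 0.1317]
tool_rot: [3.132, 0.006, -3.041]
contact_force: [0.0, 8.2, 1.8]
opening: 0.0136
```

```bash
python3 -c "
from h import *
todo((.4901,-.1733,.131))"
```

```text
t 16.0333 [ 0.4889 -0.1609  0.1317] [ 3.132  0.006 -3.041] F [0.  8.2 1.8] op 0.013649533200197506
offset mm [  0.  -12.5   0.6] rot [0.0097 0.0055 0.0009]
```

Request:
apply_moves:
  motion:
    - {"offset": [0,-6,0],"rotation": [0.007,0,0]}
    - {"offset": [0,-5,0],"rotation": [0.004,0,0]}
    - {"offset": [0,-3,0],"rotation": [0.002,0,0]}
    - {"offset": [0,-0.7,0],"rotation": [0.0015,0,0]}
    - {"offset": [0,-0.7,0],"rotation": [0.0015,0,0]}

```text
time: 16.45
tool_pos: [0.4899, -0.1709, 0.1317]
tool_rot: [3.136, 0.004, -3.041]
contact_force: [1.1, 10.0, 3.1]
opening: 0.0138
```

```bash
python3 -c "
from h import *
todo((.4901,-.1733,.131))
p=read_camera('scene');save(p,'s5')
todo((.4901,-.1733,.131))
from meas import meas
meas(p)
i=rect(p,(0.5902,0.0177),0.1,0.056,(-0.05,0.03),(-0.2,0.06),0.5)
cv2.imwrite('pics/s5c.png',cv2.resize(i,None,fx=1.5,fy=1.5,interpolation=cv2.INTER_CUBIC)[:,:,::-1])" | grep -E "t|r x -(3|2|1)|y x -(3|2|10)"
```

```text
t 16.45 [ 0.4899 -0.1709  0.1317] [ 3.136  0.004 -3.041] F [ 1.1 10.   3.1] op 0.013752666619122755
offset mm [ 0.1 -2.5  0.7] rot [0.0054 0.0041 0.0011]
t 16.5 [ 0.4899 -0.1708  0.1317] [ 3.136  0.004 -3.04 ] F [0.9 9.3 3.3] op 0.01380082486587051
offset mm [ 0.1 -2.5  0.7] rot [0.0054 0.0041 0.0011]
y x -38.0 [(-193.25, -191.25, 'mid -192.25'), (-19.75, -17.0, 'mid -18.38')]
y x -36.0 [(-195.0, -192.25, 'mid -193.62'), (-21.25, -18.25, 'mid -19.75'), (-1.0, 1.5, 'mid 0.25')]
y x -34.0 [(-194.5, -192.75, 'mid -193.62'), (-1.25, 1.5, 'mid 0.12')]
y x -32.0 [(-1.25, 1.75, 'mid 0.25')]
y x -30.0 [(-1.5, 1.5, 'mid 0.00')]
y x -28.0 [(-1.5, 1.5, 'mid 0.00')]
y x -26.0 [(-1.75, 1.25, 'mid -0.25')]
y x -24.0 [(-1.5, 1.25, 'mid -0.12')]
y x -22.0 [(-1.25, 1.5, 'mid 0.12')]
y x -20.0 [(-1.5, 1.0, 'mid -0.25')]
y x -10.0 [(-4.75, 2.5, 'mid -1.12')]
y x -2.0 [(-5.25, 3.25, 'mid -1.00')]
r x -38.0 [(-177.75, -176.5, 'mid -177.12')]
r x -36.0 [(-178.0, -176.75, 'mid -177.38')]
r x -34.0 []
r x -30.0 []
r x -28.0 [(-178.0, -176.75, 'mid -177.38')]
r x -26.0 [(-178.25, -176.25, 'mid -177.25')]
r x -24.0 [(-178.25, -176.0, 'mid -177.12')]
r x -22.0 [(-178.25, -176.25, 'mid -177.25')]
r x -20.0 [(-178.25, -176.75, 'mid -177.50')]
r x -12.0 [(-184.0, -177.75, 'mid -180.88')]
r x -10.0 [(-184.0, -178.0, 'mid -181.00')]
r x -2.0 [(-184.5, -177.25, 'mid -180.88')]
```

View pics/s5c.png

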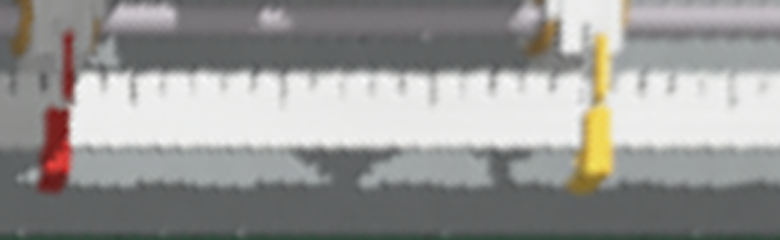

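Request:
apply_moves:
  motion:
    - {"offset": [0,-1.9,0],"rotation": [0.004,0,0]}
    - {"offset": [0,-1.9,0],"rotation": [0.003,0,0]}

```text
time: 16.67
tool_pos: [0.49, -0.1719, 0.1317]
tool_rot: [3.138, 0.003, -3.04]
contact_force: [-0.8, 10.4, 3.9]
opening: 0.0136
```

```bash
cat > chk.py <<'E'
from h import *
todo((.4901,-.1733,.131))
p=read_camera('scene');save(p,'s6')
todo((.4901,-.1733,.131))
from meas import meas
meas(p)
i=rect(p,(0.5902,0.0177),0.1,0.056,(-0.05,0.03),(-0.2,0.06),0.5)
cv2.imwrite('pics/s6c.png',cv2.resize(i,None,fx=1.5,fy=1.5,interpolation=cv2.INTER_CUBIC)[:,:,::-1])
E
python3 chk.py | grep -E "t|r x -(3|2|1)|y x -(28|24|10)"
```

```text
t 16.6667 [ 0.49   -0.1719  0.1317] [ 3.138e+00  3.000e-03 -3.040e+00] F [-0.8 10.4  3.9] op 0.013627084033672776
offset mm [ 0.1 -1.4  0.7] rot [0.0037 0.0034 0.0012]
t 16.7167 [ 0.49   -0.172   0.1317] [ 3.138e+00  3.000e-03 -3.040e+00] F [-0.6 11.1  2.7] op 0.013692567815911974
offset mm [ 0.1 -1.3  0.7] rot [0.0037 0.0034 0.0011]
y x -28.0 [(-1.5, 1.5, 'mid 0.00')]
y x -24.0 [(-1.5, 1.25, 'mid -0.12')]
y x -10.0 [(-4.75, 2.5, 'mid -1.12')]
r x -38.0 []
r x -36.0 [(-179.25, -177.75, 'mid -178.50')]
r x -34.0 []
r x -32.0 []
r x -28.0 []
r x -26.0 [(-179.25, -178.0, 'mid -178.62')]
r x -24.0 [(-179.25, -177.75, 'mid -178.50')]
r x -22.0 [(-179.5, -177.5, 'mid -178.50')]
r x -20.0 [(-179.5, -177.5, 'mid -178.50')]
r x -12.0 [(-183.75, -177.75, 'mid -180.75')]
r x -10.0 [(-184.0, -178.0, 'mid -181.00')]
r x -2.0 [(-184.5, -177.25, 'mid -180.88')]
```

Request:
apply_moves:
  motion:
    - {"offset": [0,-2.7,0],"rotation": [0.003,0,0]}

```text
time: 16.8
tool_pos: [0.4902, -0.1732, 0.1317]
tool_rot: [3.138, 0.003, -3.04]
contact_force: [-0.4, 10.6, 3.3]
opening: 0.0138
```

```bash
python3 chk.py | grep -E "t|r x -(3|2|1)|y x -(28|24|10)"
```

```text
t 16.8 [ 0.4902 -0.1732  0.1317] [ 3.138e+00  3.000e-03 -3.040e+00] F [-0.4 10.6  3.3] op 0.013767978378660837
offset mm [ 0.1 -0.1  0.7] rot [0.0035 0.0031 0.0012]
t 16.85 [ 0.4902 -0.1735  0.1317] [ 3.138e+00  3.000e-03 -3.041e+00] F [ 0.1 10.2  3.9] op 0.013801635781211487
offset mm [0.1 0.2 0.7] rot [0.0033 0.0031 0.0011]
y x -28.0 [(-1.5, 1.5, 'mid 0.00')]
y x -24.0 [(-1.5, 1.25, 'mid -0.12')]
y x -10.0 [(-4.75, 2.5, 'mid -1.12')]
r x -38.0 []
r x -36.0 [(-180.75, -179.0, 'mid -179.88')]
r x -34.0 [(-180.5, -178.75, 'mid -179.62')]
r x -32.0 []
r x -30.0 []
r x -26.0 []
r x -24.0 [(-180.5, -179.25, 'mid -179.88')]
r x -22.0 []
r x -20.0 [(-180.75, -179.25, 'mid -180.00')]
r x -12.0 [(-184.0, -177.5, 'mid -180.75')]
r x -10.0 [(-184.0, -177.75, 'mid -180.88')]
r x -2.0 [(-184.5, -177.25, 'mid -180.88')]
```

```bash
python3 -c "
from h import *
for k in range(6): p=read_camera('top')
save(p,'t9'); todo((.4901,-.1733,.131))"; python3 chk.py | grep -E "t|r x -(3|2|1)|y x -(28|24|10)"
```

```text
t 17.15 [ 0.4902 -0.1734  0.1317] [ 3.138e+00  3.000e-03 -3.040e+00] F [-0.3 10.7  3.7] op 0.013621189816511984
offset mm [0.1 0.1 0.7] rot [0.0033 0.0032 0.0011]
t 17.15 [ 0.4902 -0.1734  0.1317] [ 3.138e+00  3.000e-03 -3.040e+00] F [-0.3 10.7  3.7] op 0.013621189816511984
offset mm [0.1 0.1 0.7] rot [0.0033 0.0032 0.0011]
t 17.2 [ 0.4902 -0.1734  0.1317] [ 3.138e+00  3.000e-03 -3.041e+00] F [-0.4 10.8  4.4] op 0.013449890636730686
offset mm [0.1 0.1 0.7] rot [0.0033 0.0032 0.0011]
y x -28.0 [(-1.5, 1.5, 'mid 0.00')]
y x -24.0 [(-1.5, 1.25, 'mid -0.12')]
y x -10.0 [(-4.75, 2.5, 'mid -1.12')]
r x -36.0 [(-180.75, -179.25, 'mid -180.00')]
r x -34.0 []
r x -32.0 []
r x -30.0 []
r x -28.0 []
r x -26.0 [(-180.75, -179.25, 'mid -180.00')]
r x -24.0 [(-181.0, -179.25, 'mid -180.12')]
r x -22.0 [(-181.0, -179.5, 'mid -180.25')]
r x -20.0 [(-181.0, -179.5, 'mid -180.25')]
r x -12.0 [(-184.0, -177.5, 'mid -180.75')]
r x -10.0 [(-184.0, -178.0, 'mid -181.00')]
r x -2.0 [(-184.5, -177.25, 'mid -180.88')]
```

View pics/s6.png

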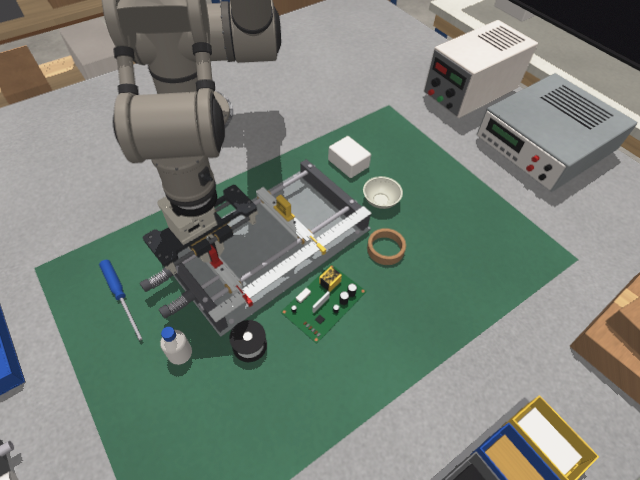

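View pics/s6c.png

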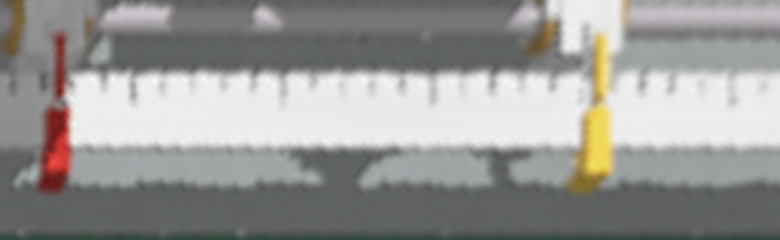

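The red pointer (col 60) stands over the red clip (col 57) and the yellow pointer (col 600) over the yellow clip (col 597). The other objects are where they were in the first picture. The pose holds steady, so I am handing in.

```bash
python3 -c "
from h import *
print(hand_in())"
```

```text
the job is handed in; nothing more can be done
None
```

Both jaws are set, and I handed the job in at about 17.2 s with the red jaw still held open in the gripper.

- **Stop jaw:** I slid it to the yellow clip and looked from directly above. It stood 1.25 mm too far towards -y, so I gripped it again and moved it back. The last check from above put the pointer 0.3 mm from the clip's centre.
- **Sprung jaw:** I gripped it at 50 N and pulled it out about 40.8 mm to the red clip. In the last scene picture, the two pointers are 180.1 mm apart against the clips' 180 mm. The red one stands within about 1 mm of its clip's centre.
- **Holding:** While the arm was moving, the springs pulled the jaw back a little with each step, so I corrected for that at the end. After the last correction, the pose stayed within 0.3 mm for 0.4 s, with a load of about 11 N.
- **Other things on the bench:** The board and the other loose things looked unmoved in the last scene picture. I judged that by eye and did not measure them.
- **Disagreements:** Seen from the scene camera, the pointers look about 1 mm to the +y side of their clips. I put this down to that camera's slanted view of pointers that sit slightly above the rail, since the view from above showed the yellow one on its mark.

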